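# Sort the portion tubs and dressing bottle into the packing trays

### The arm

A 6-joint arm with a two-finger parallel gripper is mounted at the origin on the work surface. World frame = base frame: x ahead of the robot, y to its left, z up, the work surface at z = 0. Lengths are in m, angles in rad, forces in N, time in s.
With the tool pointing down it reaches from about 0.3 to 0.875 m from the base axis. Payload 6.4 kg.
Tool frame: the origin (TCP) lies between the finger pads; the fingertips stand 19 mm ahead of it and the grasp point (between the pads) is the TCP (ctrl.tips_ahead is the z of the fingertips in the tool frame, in m); z points along the fingers, y is the line along which they close (so a half turn about z gives the same grasp; the last joint's range is limited). The gripper opens to 85 mm and grips with 20 to 120 N. Pads are 22 mm wide; open, the fingers measure 114 mm over their backs; the gripper's body (76 mm by 85 mm) begins 54 mm behind the grasp point. The pads swing forward as they close: fully open they stand 13 mm farther back than shut.
Start: joints at [-1.538, 0.181, 1.607, -0, 1.354, -0.206], TCP at [0.136, -0.559, 0.219] pointing down, gripper open.
Joint ranges: [-2.99, 2.99], [-0.89, 2.07], [0.3, 2.58], [-1.14, 4.28], [0, 2.63], [-3.12, 3.12]. Speed limits (rad/s): [2.57, 2.57, 3.01, 3.14, 3.14, 3.14].

### API

Orientations are given as a unit quaternion [w, x, y, z].
In Python, from bench import readout, vision, ctrl gives the robot as it stands.
- The arm moves only by the tool play_rows, never from a script. Its arguments are lists of equal length, an entry for each row: "xyz": the shift along the tool's x, y, z in mm, a list of three; "rot": the turn, a rotation vector about the tool's x, y, z in rad, a list of three; "grip": the opening, from 0 (shut) to 1 (fully open). In form: {"xyz": [[x, y, z], ...], "rot": [[rx, ry, rz], ...], "grip": [grip, ...]}. A call has exactly 10 rows; each row is the pose to reach, as a shift and turn from the pose commanded when the call began, along the tool's axes at that moment; what a row does not reach only later rows make up. A row lasts 1/8 s, in which the tool goes at most 62.5 mm and 10.7 degrees, less where a joint would pass 70% of its speed; a pose out of reach is approached as far as the arm can. A call with a gripper value outside its range is refused whole. The fingers move at their own pace and stop on an object; the grip force is fixed at half the most. Time passes only in rows, so rows that repeat a pose let the fingers close, or fill a call up. It gives the time, the measured TCP pose, the force, the opening and the grip force at its end, in the units of the state.
- readout.get_obs(): the state, without advancing time (a new reading comes with each control period).
- vision.camera(name): name is "scene" or "top"; returns a dict with "color" (480x640x3 uint8, red, green, blue), "depth" (480x640 float32, m along the optical axis (not along the pixel's ray), 0 where there is no reading), "camera_matrix" (3x3 intrinsics, pixels), "extrinsics" (4x4, takes a point from camera to world coordinates). Camera axes: x right, y down, z forward; pixel columns grow to the right and rows downward; lengths in m; the calibration is good to about 2 mm. A picture is of the moment at which its call begins.
- ctrl.hand_in(): hands the job in; it is judged then, once.
The state is a dict: "time_s": time; "q": joint angles; "dq": joint speeds; "joint_efforts": joint torques, N m; "eef_pos": TCP position; "eef_rot": TCP orientation; "wrist_force": force on the tool from outside, world axes, zero at the start; "torque": the same for the moment, N m; "opening": opening from 0.0 (shut) to 1.0 (fully open); "grasp_force": force on a finger pad.
Only numpy, scipy, OpenCV 4.12 (cv2) and the standard library are available. Lean on these libraries where they do the work, as an engineer would, in place of code of your own. Each camera call takes 0.05 s, during which the arm holds its last target. There are 200 camera calls.

### The job

Put the loose portions on the steel table away with their own kind: the two round tubs into the black tray that already holds a round tub, the two square tubs into the tray with the square tub, and the small bottle into the tray with the bottle. Each must stand upright on the floor of its tray, and the steel salt shaker standing among them must be left where it is.

Things in the scene. Friction and masses are not known exactly. Their poses are not given: they have to be found in the camera images.
- round_a_center (a point): Round lidded portion tub, an upright cylinder 56 mm in diameter and 46 mm high, white with a flat white lid, about 120 g, loose on the table at the start. The point is its centre, 23 mm above its underside; z is up along its axis. It can be gripped straight across anywhere on its side. One of two alike.
- round_b_center (a point): Round lidded portion tub, an upright cylinder 56 mm in diameter and 46 mm high, white with a flat white lid, about 120 g, loose on the table at the start. The point is its centre, 23 mm above its underside; z is up along its axis. It can be gripped straight across anywhere on its side. The other of the two.
- square_a_center (a point): Square lidded portion tub, an upright block 50 x 50 mm and 42 mm high, white with a flat white lid, about 110 g, loose on the table and turned by up to 0.5 rad at the start. The point is its centre, 21 mm above its underside; x and y are square to its straight sides, z is up. One of two alike.
- square_b_center (a point): Square lidded portion tub, an upright block 50 x 50 mm and 42 mm high, white with a flat white lid, about 110 g, loose on the table and turned by up to 0.5 rad at the start. The point is its centre, 21 mm above its underside; x and y are square to its straight sides, z is up. The other of the two.
- bottle_center (a point): Small upright dressing bottle, white, about 70 g, 75 mm high: a cylinder 34 mm in diameter up to 52 mm, then a narrow neck with a grey cap 22 mm in diameter. Loose on the table at the start. The point is on its axis 37.5 mm above its underside; z is up.
- tray_round: Shallow open black tray, fixed, 150 mm along its x by 210 mm along its y outside, walls 3 mm thick and 18 mm high, floor 3 mm thick. Origin: centre of its underside; x along the short side, y along the long side, z up; turned by up to 0.15 rad. It holds one round tub (56 mm in diameter, 46 mm high), fixed, centred 68 mm from the origin along +y; the rest is free. The tray for the two loose round tubs.
- tray_square: Shallow open black tray, fixed, 150 mm along its x by 210 mm along its y outside, walls 3 mm thick and 18 mm high, floor 3 mm thick. Origin: centre of its underside; x along the short side, y along the long side, z up; turned by up to 0.15 rad. It holds one square tub (50 x 50 mm, 42 mm high, straight with the tray), fixed, centred 68 mm from the origin along +y; the rest is free. The tray for the two loose square tubs.
- tray_bottle: Shallow open black tray, fixed, 150 mm along its x by 210 mm along its y outside, walls 3 mm thick and 18 mm high, floor 3 mm thick. Origin: centre of its underside; x along the short side, y along the long side, z up; turned by up to 0.15 rad. It holds one small bottle (34 mm in diameter, 75 mm high), fixed, centred 68 mm from the origin along +y; the rest is free. The tray for the loose bottle.
- shaker_center (a point): Steel salt shaker with a domed top, 45 mm in diameter and 80 mm high, standing loose among the tubs; not part of the job, must be left standing where it is. The point is its centre, 40 mm above its underside; z is up.
Things that resemble listed ones, but are neither listed nor needed, are in the scene too. Leave any orange or turquoise look-alike of the part that bears round_b_center alone.

How it is judged:
At the end, for the whole second after the job is handed in: Both round tubs, both square tubs and the bottle stand at rest in the tray of their kind: centre within 60 mm of the tray's origin along its short side and within 90 mm along its long side, underside within 5 mm of the tray's floor, upright within 0.12 rad (x of round_a_center in the frame of tray_round between -0.06 and 0.06 m and y of round_a_center in the frame of tray_round between -0.09 and 0.09 m and z of round_a_center in the frame of tray_round between 0.021 and 0.031 m and angle between each of round_a_center, round_b_center, square_a_center, square_b_center, bottle_center's own z axis and vertical below 0.12 rad and linear speed of each of round_a, round_b, square_a, square_b, bottle below 0.02 m/s and x of round_b_center in the frame of tray_round between -0.06 and 0.06 m and y of round_b_center in the frame of tray_round between -0.09 and 0.09 m and z of round_b_center in the frame of tray_round between 0.021 and 0.031 m and x of square_a_center in the frame of tray_square between -0.06 and 0.06 m and y of square_a_center in the frame of tray_square between -0.09 and 0.09 m and z of square_a_center in the frame of tray_square between 0.019 and 0.029 m and x of square_b_center in the frame of tray_square between -0.06 and 0.06 m and y of square_b_center in the frame of tray_square between -0.09 and 0.09 m and z of square_b_center in the frame of tray_square between 0.019 and 0.029 m and x of bottle_center in the frame of tray_bottle between -0.06 and 0.06 m and y of bottle_center in the frame of tray_bottle between -0.09 and 0.09 m and z of bottle_center in the frame of tray_bottle between 0.0355 and 0.0455 m); the robot touches nothing.
It fails at once if the salt shaker is moved by more than 25 mm or tipped (distance of shaker_center from where it was at the start of the episode above 0.025 m or angle between shaker_center's own z axis and vertical above 0.3 rad).
It also fails if it takes over 144 s, if anything falls off the work surface, if the arm or the gripper's body presses on something with over 40 N, if the wrist force passes 120 N, or if a joint passes its speed limit or range.

## Working session

There is one attempt and no reset: what is moved stays moved. The work goes in short steps, Python scripts to look and compute and a tool call to move; the robot and the scene stay as the last step left them, time stands still between calls to the robot, and variables do not carry over. Pictures are saved under pics/ and viewed, at most 14 in all, crops included, and the job is handed in when it is done.

Besides the shell and the picture viewer there is one more tool, called after ">>>" in YAML: its name, and indented under it one key for each argument. play_rows: Moves the arm, as the interface text tells. Its arguments: {"type":"object","properties":{"xyz":{"type":"array","items":{"type":"array","items":{"type":"number"}}},"rot":{"type":"array","items":{"type":"array","items":{"type":"number"}}},"grip":{"type":"array","items":{"type":"number"}}},"required":["xyz","rot","grip"]}

```bash
mkdir -p pics; ls
python3 - <<'E'
from bench import readout, vision, ctrl
import cv2
o=readout.get_obs(); print({k:o[k] for k in('time_s','eef_pos','eef_rot','opening')})
for n in('top','scene'):
    c=vision.camera(n); cv2.imwrite(f'pics/{n}0.png',c['color'][:,:,::-1]); print(n,c['camera_matrix'],c['extrinsics'])
E
```

```text
pics
{'time_s': 0.0, 'eef_pos': array([ 0.13601009, -0.55808412,  0.21785457]), 'eef_rot': array([-9.04703344e-04,  9.92878681e-01,  1.19126408e-01,  7.43221094e-05]), 'opening': 0.998444923608857}
top [[477.07842863   0.         315.79767062]
 [  0.         477.07842863 240.69241609]
 [  0.           0.           1.        ]] [[ 0.02460295 -0.99706754  0.07246384  0.39609411]
 [-0.99967263 -0.02504684 -0.00522323  0.05990463]
 [ 0.00702291 -0.07231161 -0.99735736  0.93707144]
 [ 0.          0.          0.          1.        ]]
scene [[470.2201661    0.         326.16040303]
 [  0.         470.2201661  239.83898494]
 [  0.           0.           1.        ]] [[-0.4002968   0.79941721 -0.4479895   0.89167337]
 [ 0.91636233  0.34571364 -0.20189641  0.24599509]
 [-0.00652339 -0.49133919 -0.87094388  0.86488472]
 [ 0.          0.          0.          1.        ]]
```

View pics/top0.png

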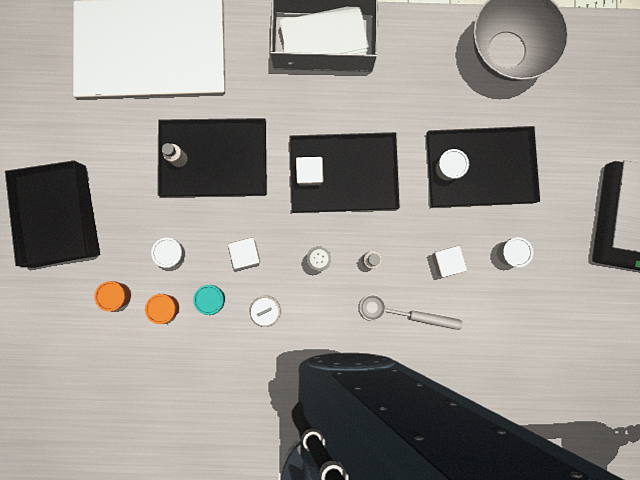

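View pics/scene0.png

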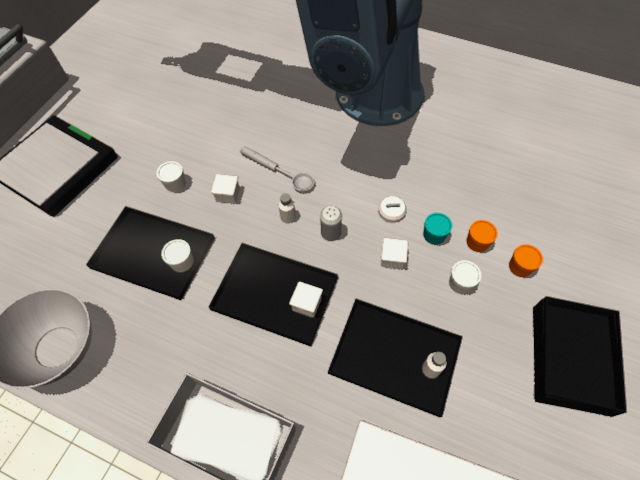

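Candidates in the top picture:
- **Round tubs:** white at (167,253) and (516,252). Look-alikes are orange at (112,296) and (161,309), turquoise at (209,300), and a white disc with a bar handle at (265,311).
- **Square tubs:** (244,254) and (451,262).
- **Bottle:** (372,260). The shaker is at (318,260).
- **Trays:** bottle around (212,158), square (344,172), round (483,166).

Next I'll measure these and check a crop.

```bash
cat > h.py <<'E'
import numpy as np, cv2
from bench import readout, vision, ctrl
def cloud(n='top'):
    c=vision.camera(n); K=c['camera_matrix'];d=c['depth'];v,u=np.mgrid[:480,:640]
    p=np.stack([(u-K[0,2])/K[0,0]*d,(v-K[1,2])/K[1,1]*d,d],-1)
    T=c['extrinsics']; w=p@T[:3,:3].T+T[:3,3]; w[d==0]=np.nan
    return c,w
def topface(w,uv,r=28,tol=.006,hmin=.015):
    u,v=uv; s=w[v-r:v+r,u-r:u+r]; z=s[...,2]
    m=(z>hmin); n,l=cv2.connectedComponents(m.astype(np.uint8)); k=l[r,r]
    m=l==k if k else m
    zt=np.nanpercentile(z[m],90); m&=z>zt-tol
    pts=s[m][:,:2]
    R=cv2.minAreaRect((pts*1000).astype(np.float32))
    return zt,R,len(pts)
E
python3 - <<'E'
from h import *
c,w=cloud()
np.save('w0.npy',w)
items=dict(rA=(167,253),rB=(516,252),sA=(244,254),sB=(451,262),bot=(372,260),shaker=(318,260),disc=(265,311),orange1=(112,296),orange2=(161,309),turq=(209,300),spoon=(371,307),fixR=(453,164),fixS=(310,170),fixB=(172,152))
for k,uv in items.items():
    zt,R,n=topface(w,uv); print(k,'z%.3f'%zt,'c',np.round(R[0],1),'size',np.round(R[1],1),'ang%.1f'%R[2],n)
# trays: dark pixels component
g=c['color'].max(2); m=(g<60).astype(np.uint8)
n,l,st,ce=cv2.connectedComponentsWithStats(m)
for k,(uv) in dict(trB=(230,170),trS=(360,190),trR=(500,190)).items():
    i=l[uv[1],uv[0]]; pts=w[l==i]; z=pts[:,2]
    for nm,s in(('floor',z<.010),('rim',(z>.013)&(z<.025))):
        p=pts[s][:,:2]; R=cv2.minAreaRect((p*1000).astype(np.float32)); print(k,nm,'z%.4f'%np.median(z[s]),np.round(R[0],1),np.round(R[1],1),'%.2f'%R[2],len(p))
cv2.imwrite('pics/crop.png',cv2.resize(c['color'][110:340,80:560,::-1],(800,383),interpolation=cv2.INTER_CUBIC))
E
```

```text
rA z0.046 c [432.8 335. ] size [52.5 56.5] ang1.4 706
rB z0.047 c [ 450.2 -323.1] size [54.7 56.2] ang1.9 703
sA z0.044 c [435.4 191.4] size [50.1 49.8] ang15.9 692
sB z0.044 c [ 429.4 -198.8] size [50.  50.6] ang17.4 696
bot z0.076 c [429. -50.] size [19.8 20.1] ang1.1 113
shaker z0.080 c [427.1  49.3] size [38.3 37.2] ang46.5 347
disc z0.023 c [325.9 150.6] size [53.2 53.8] ang1.2 626
orange1 z0.046 c [349.2 436. ] size [54.7 55. ] ang22.9 737
orange2 z0.046 c [327.8 341.4] size [53.7 56.1] ang1.6 728
turq z0.046 c [346.6 253.2] size [53.6 55.4] ang1.7 711
spoon z0.017 c [340.9 -64.8] size [48.  65.8] ang20.3 32
fixR z0.050 c [ 614.3 -201.2] size [54.7 55.4] ang34.3 675
fixS z0.046 c [596.3  71.5] size [49.1 49.5] ang1.4 671
fixB z0.078 c [620.3 331.1] size [21.1 19.4] ang47.2 118
trB floor z0.0028 [622.5 263.2] [149.4 209. ] 2.30 7044
trB rim z0.0172 [622.9 263.3] [149.3 210.2] 2.24 562
trS floor z0.0029 [599.4   4.6] [149.2 206.2] 3.14 6722
trS rim z0.0171 [599.7   4. ] [149.3 209.5] 3.29 539
trR floor z0.0031 [ 618.  -268.6] [149.4 209.5] 3.93 6608
trR rim z0.0172 [ 618.6 -269.3] [149.3 211. ] 4.09 696
```

View pics/crop.png

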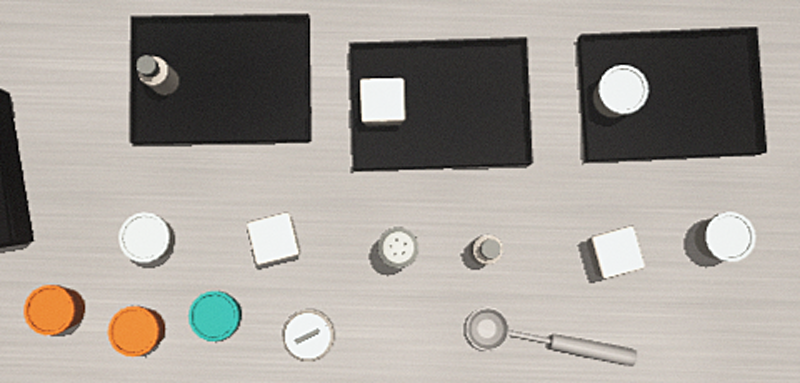

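The crop confirms the choice: the white round tubs have plain lids and measure 46 mm high and about 56 mm across. All sizes and tray poses agree with the descriptions, and the disc with the bar is only 23 mm high. I'll start with round tub B.

```bash
cat > go.py <<'E'
# usage: go.py x y z yawdeg  [x y z yawdeg ...]  (mm; yaw: tool y axis from world x) -> shifts from the current pose
import sys; from h import *
from scipy.spatial.transform import Rotation as R
o=readout.get_obs(); q=o['eef_rot']; T=R.from_quat([q[1],q[2],q[3],q[0]]); p=o['eef_pos']*1000
a=np.array(sys.argv[1:],float).reshape(-1,4)
print('t%.2f'%o['time_s'],'p',p.round(1),'yaw%.1f'%np.degrees(np.arctan2(*T.as_matrix()[[1,0],1])),'open%.2f F%.0f'%(o['opening'],o['grasp_force']),'wf',np.round(o['wrist_force'],1))
for t in a:
    D=R.from_euler('z',t[3],degrees=True)*R.from_matrix(np.array([[0,1,0],[1,0,0],[0,0,-1.]]))
    print(t,'->',(T.inv().apply(t[:3]-p)).round(1),(T.inv()*D).as_rotvec().round(3))
E
python3 go.py 450 -323 120 0 450 -323 28 0; python3 -c "from bench import ctrl;print(ctrl.tips_ahead)"
```

```text
t0.15 p [ 136.  -558.2  218.1] yaw-76.3 open1.00 F0 wf [-0.8  0.6 -0.1]
[ 450. -323.  120.    0.] -> [ 360.7 -154.2   98.4] [-1.000e-03 -1.000e-03 -1.332e+00]
[ 450. -323.   28.    0.] -> [ 360.7 -154.   190.4] [-1.000e-03 -1.000e-03 -1.332e+00]
0.019
```

>>> play_rows:
  xyz:
    - [45,-19,12]
    - [90,-38,25]
    - [135,-58,37]
    - [180,-77,50]
    - [225,-96,62]
    - [270,-115,74]
    - [315,-135,86]
    - [361,-154,98]
    - [361,-154,98]
    - [361,-154,98]
  rot:
    - [0,0,-0.17]
    - [0,0,-0.34]
    - [0,0,-0.51]
    - [0,0,-0.68]
    - [0,0,-0.85]
    - [0,0,-1.02]
    - [0,0,-1.19]
    - [0,0,-1.332]
    - [0,0,-1.332]
    - [0,0,-1.332]
  grip: [1,1,1,1,1,1,1,1,1,1]

```text
time_s: 1.4
eef_pos: [0.4501, -0.3236, 0.1206]
eef_rot: [-0.0, 0.707, 0.707, -0.0]
wrist_force: [0.1, -0.3, -0.3]
opening: 1.001
grasp_force: 0.0
```

```bash
python3 go.py 450 -323 28 0
```

```text
t1.40 p [ 450.1 -323.6  120.6] yaw-0.0 open1.00 F0 wf [ 0.1 -0.3 -0.3]
[ 450. -323.   28.    0.] -> [ 0.6 -0.1 92.6] [-0.001 -0.    -0.   ]
```

>>> play_rows:
  xyz:
    - [0,0,35]
    - [0,0,70]
    - [0,0,94]
    - [0,0,94]
    - [0,0,94]
    - [0,0,94]
    - [0,0,94]
    - [0,0,94]
    - [0,0,94]
    - [0,0,94]
  rot:
    - [0,0,0]
    - [0,0,0]
    - [0,0,0]
    - [0,0,0]
    - [0,0,0]
    - [0,0,0]
    - [0,0,0]
    - [0,0,0]
    - [0,0,0]
    - [0,0,0]
  grip: [1,1,1,1,0.4,0.4,0.4,0.4,0.4,0.4]

```text
time_s: 2.65
eef_pos: [0.4552, -0.3287, 0.0346]
eef_rot: [0.007, 0.707, 0.707, -0.0]
wrist_force: [-3.9, 2.9, 33.9]
opening: 0.405
grasp_force: 36.8
```

```bash
python3 go.py 450 -323 90 0 622.6 -334.9 90 3.7 622.6 -334.9 31 3.7
```

```text
t2.65 p [ 455.2 -328.7   34.6] yaw-0.0 open0.41 F37 wf [-3.9  2.9 33.9]
[ 450. -323.   90.    0.] -> [  5.1  -4.7 -55.6] [ 0.01  0.01 -0.  ]
[ 622.6 -334.9   90.     3.7] -> [ -6.8 167.9 -53.7] [ 0.01   0.011 -0.065]
[ 622.6 -334.9   31.     3.7] -> [ -6.2 167.4   5.3] [ 0.01   0.011 -0.065]
```

The opening of 0.41 is too narrow for a 56 mm tub, and the wrist reads 34 N upwards. I need to look before going on.

Run:
```python
from h import *
c=vision.camera('scene');d=vision.camera('top')
a=cv2.resize(c['color'][120:300,80:320,::-1],(400,300)); b=cv2.resize(d['color'][180:330,440:640,::-1],(400,300))
cv2.imwrite('pics/g1.png',np.hstack([a,b]))
```

```text
(no output)
```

View pics/g1.png

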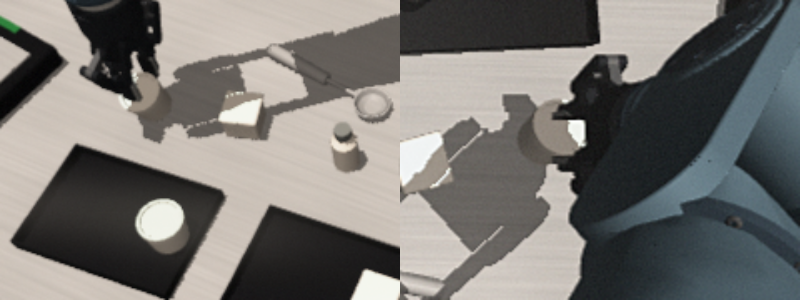

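Run:
```python
from h import *
c,w=cloud('top')
np.set_printoptions(linewidth=200)
print('x',(w[232:262:6,502:536:3,0]*1000).round(0)); print('y',(w[232:262:6,502:536:3,1]*1000).round(0)); print('z',(w[232:262:4,502:536:3,2]*1000).round(0))
w0=np.load('w0.npy'); m=(w0[230:275,495:540,2]>.042); v,u=np.where(m); print('orig px',u.min()+495,u.max()+495,v.min()+230,v.max()+230)
a=cv2.resize(c['color'][220:280,490:570,::-1],(800,600),interpolation=cv2.INTER_CUBIC); cv2.imwrite('pics/g2.png',a)
```

```text
x [[491. 491. 491. 486. 487. 487. 485. 483. 482. 480. 480. 480.]
 [479. 475. 475. 475. 475. 474. 473. 472. 472. 469. 468. 463.]
 [464. 464. 463. 463. 464. 464. 464. 464. 464. 464. 455. 454.]
 [453. 453. 452. 452. 452. 452. 452. 453. 453. 453. 453. 444.]
 [442. 442. 442. 441. 441. 441. 441. 441. 441. 438. 438. 435.]]
y [[-312. -318. -323. -311. -318. -323. -321. -316. -316. -311. -317. -323.]
 [-312. -301. -304. -311. -317. -316. -317. -318. -322. -310. -308. -290.]
 [-300. -300. -302. -309. -314. -322. -326. -333. -338. -344. -289. -290.]
 [-303. -303. -303. -308. -314. -319. -324. -331. -337. -343. -347. -290.]
 [-305. -306. -310. -312. -314. -318. -324. -328. -334. -310. -310. -292.]]
z [[  1.   2.   3.  46.  44.  44.  64.  87. 100. 122. 120. 118.]
 [  1.  -2.  49.  48.  46.  61.  73.  86. 102. 126. 137. 184.]
 [ -1.  46.  nan  51.  48.  50.  49.  47.  47.  47. 178. 189.]
 [ 32.  46.  56.  50.  52.  48.  52.  49.  50.  50. 180. 188.]
 [ 30.  44.  56.  52.  51.  53.  49.  54.  51.  50. 178. 187.]
 [ 25.  38.  51.  59.  58.  55.  53.  55.  51.  52. 141. 186.]
 [ 20.  30.  35.  45.  53.  56.  56.  58.  58. 124. 134. 183.]
 [ -3.  15.  21.  27.  27.  60.  74.  83.  98. 124. 127. 132.]]
orig px 502 532 237 266
```

View pics/g2.png

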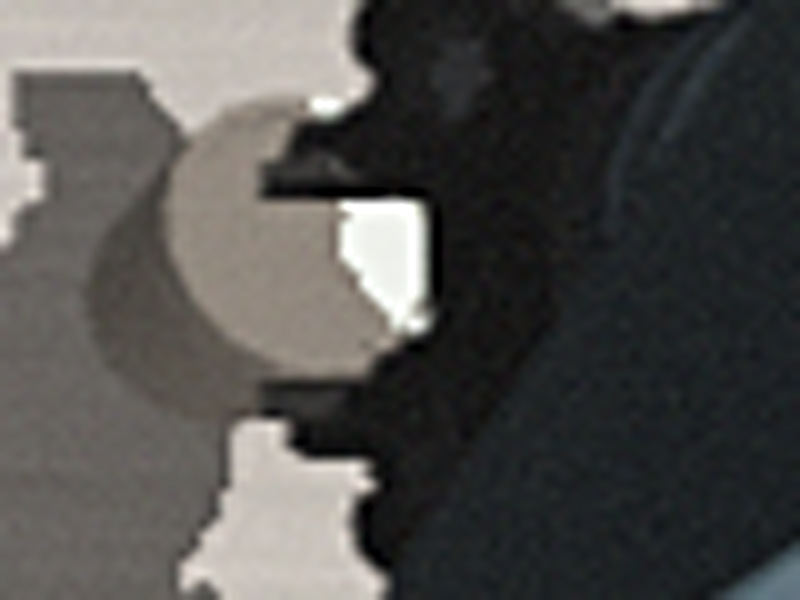

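The tub has tilted about 12° and shifted, and the pads have closed to 34 mm. I'll relieve the pressure, open, back off upwards and look again.

>>> play_rows:
  xyz:
    - [0,0,-4]
    - [0,0,-8]
    - [0,0,-8]
    - [0,0,-8]
    - [0,0,-8]
    - [0,0,-8]
    - [0,0,-8]
    - [0,0,-30]
    - [0,0,-60]
    - [0,0,-94]
  rot:
    - [0,0,0]
    - [0,0,0]
    - [0,0,0]
    - [0,0,0]
    - [0,0,0]
    - [0,0,0]
    - [0,0,0]
    - [0,0,0]
    - [0,0,0]
    - [0,0,0]
  grip: [0.4,0.5,0.6,0.8,1,1,1,1,1,1]

```text
time_s: 4.05
eef_pos: [0.45, -0.3233, 0.1212]
eef_rot: [-0.001, 0.707, 0.707, 0.0]
wrist_force: [0.1, -0.8, 0.1]
opening: 1.002
grasp_force: 0.0
```

Run:
```python
from h import *
c,w=cloud('top'); s=vision.camera('scene')
a=cv2.resize(c['color'][220:280,490:570,::-1],(400,300),interpolation=cv2.INTER_CUBIC)
b=cv2.resize(s['color'][130:220,110:230,::-1],(400,300),interpolation=cv2.INTER_CUBIC)
cv2.imwrite('pics/g3.png',np.hstack([a,b]))
np.set_printoptions(linewidth=200)
print((w[228:280:4,496:548:4,2]*1000).round(0)); print(topface(w,(515,250)))
o=readout.get_obs(); print(o['eef_pos'],o['wrist_force'])
```

```text
[[  1.  -1.   0.  -4.  -1.   1.  -2.   1.  -0.   2.  -2.  -1.  -1.]
 [ -3.  -1.   1.  -1.  -0.   1.   1.   0.  -1.  -2.   1.   1.   2.]
 [ -0.   2.   2.   1.  48.  47.  42.   1.   0.   0.  -0.   2.  -2.]
 [  1.  -4.  26.  44.  47.  44.  42.  47.   0.   2.  -1.   0.   2.]
 [ -3.  21.  46.  43.  44.  42.  44.  46.  48.   2.   2.   2.  -3.]
 [  3.  27.  44.  46.  44.  44.  43.  45.  43.  -0.   2.  -0.   1.]
 [  3.  32.  47.  41.  40.  46.  46.  42.  44.   1.   1.   2.   2.]
 [ -0.  21.  48.  45.  45.  44.  44.  44.  46.  -3.  -2.   1.  -1.]
 [ -1.   1.  26.  48.  43.  44.  43.  42.  45.  -1.  -1.  -2.   4.]
 [ -1.   1.   2.  -1.  39.  45.  44.   1.  -0.   1.   0.  -0.   1.]
 [ -3.   1.   1.   1.   2.  -1.  -0.  -1.  -1.  -1.  -1.  -2.   2.]
 [  0.   2.   0.   3.   1.  -1.  -1.   1.   0.  -1.  -2.   0.  -2.]
 [  1.  -0.   3.  -2.  -3.  -0.   2.  -1.  -0.   4.  -1. 158. 170.]]
(np.float64(0.04677878155415742), ((453.4933776855469, -321.9832458496094), (55.23103332519531, 54.30513381958008), 89.57683563232422), 707)
[ 0.45240129 -0.32582282  0.12495323] [ 1.37821961 -0.47038071  0.76197309]
```

View pics/g3.png

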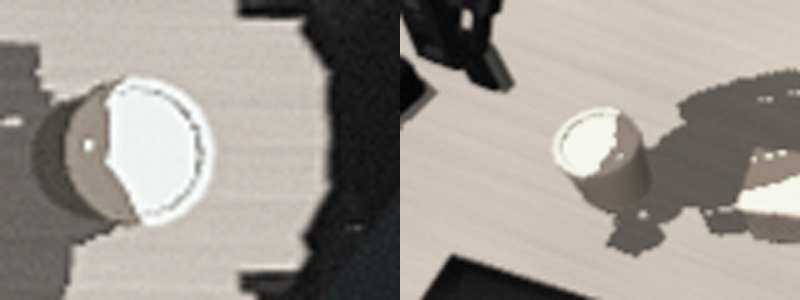

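The tub is standing upright again at about (453.5, -322). This time I'll descend first, check, and then close in stages.

```bash
python3 go.py 453 -322 24 0
```

```text
t4.15 p [ 452.4 -325.8  125. ] yaw0.0 open1.00 F0 wf [ 1.4 -0.5  0.8]
[ 453. -322.   24.    0.] -> [4.400e+00 1.000e-01 1.009e+02] [0.005 0.006 0.   ]
```

>>> play_rows:
  xyz:
    - [1,3,35]
    - [1,3,70]
    - [1,3,96]
    - [1,3,96]
    - [1,3,96]
    - [1,3,96]
    - [1,3,96]
    - [1,3,96]
    - [1,3,96]
    - [1,3,96]
  rot:
    - [0,0,0]
    - [0,0,0]
    - [0,0,0]
    - [0,0,0]
    - [0,0,0]
    - [0,0,0]
    - [0,0,0]
    - [0,0,0]
    - [0,0,0]
    - [0,0,0]
  grip: [1,1,1,1,1,1,1,1,1,1]

```text
time_s: 5.4
eef_pos: [0.4533, -0.3227, 0.0248]
eef_rot: [0.0, 0.707, 0.707, -0.0]
wrist_force: [-0.2, -0.3, 0.2]
opening: 0.999
grasp_force: 0.0
```

```bash
python3 go.py 453 -322 24 0
python3 - <<'E'
from h import *
c,w=cloud('top'); s,ws=cloud('scene')
a=cv2.resize(c['color'][210:285,490:590,::-1],(400,300),interpolation=cv2.INTER_CUBIC)
b=cv2.resize(s['color'][110:230,90:250,::-1],(400,300),interpolation=cv2.INTER_CUBIC)
cv2.imwrite('pics/g4.png',np.hstack([a,b]))
E
```

```text
t5.40 p [ 453.3 -322.7   24.8] yaw-0.0 open1.00 F0 wf [-0.2 -0.3  0.2]
[ 453. -322.   24.    0.] -> [ 0.7 -0.3  0.8] [ 0.  0. -0.]
```

View pics/g4.png

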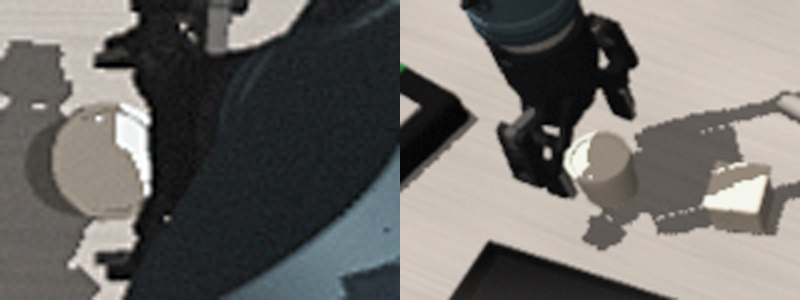

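Run:
```python
from h import *
c=vision.camera('scene')
def pr(c,P):
    T=np.linalg.inv(c['extrinsics']);q=T[:3,:3]@np.array(P)+T[:3,3];q=c['camera_matrix']@q;return (q[:2]/q[2])
for s in(-1,1):
  for z in(.006,.018,.03,.05):
    p=pr(c,[.4533+s*.046,-.3227,z]); print(s,z,p.round(1),'crop',((p-[90,110])*2.5+[400,0]).round())
print('tubtop',((pr(c,[.4535,-.322,.046])-[90,110])*2.5+[400,0]).round())
```

```text
-1 0.006 [186.1 169.4] crop [640. 148.]
-1 0.018 [184.7 166.1] crop [637. 140.]
-1 0.03 [183.3 162.7] crop [633. 132.]
-1 0.05 [180.8 157. ] crop [627. 118.]
1 0.006 [163.9 199.9] crop [585. 225.]
1 0.018 [162.2 196.8] crop [580. 217.]
1 0.03 [160.5 193.6] crop [576. 209.]
1 0.05 [157.5 188.2] crop [569. 195.]
tubtop [600. 159.]
```

The camera shows the fingertips at about z = 48 mm while the TCP reads 25 mm. I'll measure this directly from depth.

Run:
```python
from h import *
np.set_printoptions(linewidth=200)
for n in('scene','top'):
    c,w=cloud(n); g=c['color'].max(2)
    for nm,(x0,x1) in dict(neg=(.385,.424),pos=(.483,.525)).items():
        m=(w[...,0]>x0)&(w[...,0]<x1)&(abs(w[...,1]+.323)<.03)&(w[...,2]>.008)&(w[...,2]<.12)&(g<70)
        p=w[m]; p=p[p[:,2].argsort()][:12]
        print(n,nm,m.sum(),(p*1000).round(0).tolist())
```

```text
scene neg 231 [[408.0, -334.0, 52.0], [409.0, -325.0, 54.0], [411.0, -321.0, 54.0], [409.0, -317.0, 55.0], [411.0, -326.0, 55.0], [410.0, -329.0, 57.0], [410.0, -321.0, 57.0], [412.0, -317.0, 58.0], [410.0, -334.0, 58.0], [409.0, -329.0, 59.0], [409.0, -316.0, 59.0], [409.0, -323.0, 59.0]]
scene pos 264 [[501.0, -317.0, 59.0], [502.0, -319.0, 59.0], [504.0, -317.0, 60.0], [500.0, -314.0, 60.0], [505.0, -319.0, 60.0], [507.0, -330.0, 61.0], [507.0, -327.0, 62.0], [500.0, -314.0, 63.0], [504.0, -318.0, 63.0], [508.0, -318.0, 64.0], [503.0, -319.0, 64.0], [502.0, -316.0, 65.0]]
top neg 85 [[408.0, -312.0, 57.0], [402.0, -316.0, 59.0], [409.0, -310.0, 61.0], [406.0, -310.0, 61.0], [404.0, -316.0, 61.0], [406.0, -311.0, 62.0], [400.0, -315.0, 63.0], [399.0, -315.0, 63.0], [408.0, -311.0, 63.0], [406.0, -312.0, 64.0], [402.0, -316.0, 64.0], [409.0, -310.0, 65.0]]
top pos 266 [[496.0, -313.0, 59.0], [497.0, -319.0, 60.0], [498.0, -311.0, 60.0], [496.0, -311.0, 60.0], [496.0, -317.0, 60.0], [496.0, -320.0, 61.0], [496.0, -323.0, 62.0], [500.0, -310.0, 63.0], [498.0, -312.0, 63.0], [505.0, -315.0, 64.0], [496.0, -313.0, 65.0], [501.0, -311.0, 65.0]]
```

The tips really are about 53–57 mm up, in both cameras: the reported TCP is roughly 35 mm below the true one, while x and y agree. So my first grip was on the lid. I'll go 35 mm further down by relative motion and close gently, watching the force.

>>> play_rows:
  xyz:
    - [0,0,12]
    - [0,0,24]
    - [0,0,35]
    - [0,0,35]
    - [0,0,35]
    - [0,0,35]
    - [0,0,35]
    - [0,0,35]
    - [0,0,35]
    - [0,0,35]
  rot:
    - [0,0,0]
    - [0,0,0]
    - [0,0,0]
    - [0,0,0]
    - [0,0,0]
    - [0,0,0]
    - [0,0,0]
    - [0,0,0]
    - [0,0,0]
    - [0,0,0]
  grip: [1,1,1,1,0.5,0.5,0.5,0.5,0.5,0.5]

```text
time_s: 6.9
eef_pos: [0.4539, -0.3232, -0.0095]
eef_rot: [0.001, 0.707, 0.707, -0.0]
wrist_force: [0.1, -0.4, 5.3]
opening: 0.643
grasp_force: 63.2
```

```bash
python3 go.py 453 -322 -10 0 453 -322 60 0  622.6 -334.9 60 3.7 622.6 -334.9 -7 3.7
```

```text
t6.90 p [ 453.9 -323.2   -9.5] yaw0.0 open0.64 F63 wf [ 0.1 -0.4  5.3]
[ 453. -322.  -10.    0.] -> [ 1.2 -0.9  0.5] [0.001 0.001 0.   ]
[ 453. -322.   60.    0.] -> [  1.1  -0.8 -69.5] [0.001 0.001 0.   ]
[ 622.6 -334.9   60.     3.7] -> [-11.8 168.8 -69.3] [ 0.001  0.001 -0.065]
[ 622.6 -334.9   -7.     3.7] -> [-11.7 168.7  -2.3] [ 0.001  0.001 -0.065]
```

>>> play_rows:
  xyz:
    - [0,0,-30]
    - [0,0,-60]
    - [0,0,-65]
    - [-3,42,-65]
    - [-6,84,-65]
    - [-9,127,-65]
    - [-12,169,-65]
    - [-12,169,-65]
    - [-12,169,-65]
    - [-12,169,-65]
  rot:
    - [0,0,0]
    - [0,0,0]
    - [0,0,0]
    - [0,0,-0.03]
    - [0,0,-0.065]
    - [0,0,-0.065]
    - [0,0,-0.065]
    - [0,0,-0.065]
    - [0,0,-0.065]
    - [0,0,-0.065]
  grip: [0.5,0.5,0.5,0.5,0.5,0.5,0.5,0.5,0.5,0.5]

```text
time_s: 8.15
eef_pos: [0.6209, -0.3344, 0.0539]
eef_rot: [-0.001, 0.684, 0.729, -0.0]
wrist_force: [0.5, -0.6, -0.9]
opening: 0.646
grasp_force: 64.1
```

```bash
python3 go.py 622.6 -334.9 -6 3.7 432.5 335 70 0 432.5 335 -10 0
python3 - <<'E'
from h import *
c,w=cloud('scene'); cv2.imwrite('pics/g5.png',cv2.resize(c['color'][120:345,40:340,::-1],(600,450)))
E
```

```text
t8.15 p [ 620.9 -334.4   53.9] yaw3.7 open0.65 F64 wf [ 0.5 -0.6 -0.9]
[ 622.6 -334.9   -6.     3.7] -> [-0.7  1.7 59.8] [-0.002 -0.001 -0.   ]
[432.5 335.   70.    0. ] -> [ 680.1 -145.   -15.1] [-0.002 -0.001  0.064]
[432.5 335.  -10.    0. ] -> [ 680.  -144.9   64.9] [-0.002 -0.001  0.064]
```

View pics/g5.png

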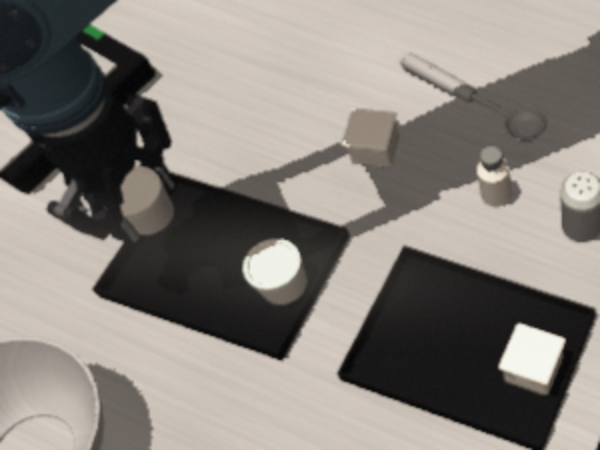

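The tub is held upright over the far end of the round tray (crop around (145,200)). Lower and release it.

>>> play_rows:
  xyz:
    - [0,1,25]
    - [0,1,48]
    - [0,1,57]
    - [0,1,60.5]
    - [0,1,60.5]
    - [0,1,60.5]
    - [0,1,60.5]
    - [0,1,60.5]
    - [0,1,25]
    - [0,1,-15]
  rot:
    - [0,0,0]
    - [0,0,0]
    - [0,0,0]
    - [0,0,0]
    - [0,0,0]
    - [0,0,0]
    - [0,0,0]
    - [0,0,0]
    - [0,0,0]
    - [0,0,0]
  grip: [0.5,0.5,0.5,0.5,0.5,0.9,0.9,0.9,0.9,0.9]

```text
time_s: 9.45
eef_pos: [0.6226, -0.3341, 0.0696]
eef_rot: [-0.001, 0.684, 0.73, -0.0]
wrist_force: [-0.1, -0.1, 0.9]
opening: 0.903
grasp_force: 0.0
```

```bash
python3 - <<'E'
from h import *
c,w=cloud('top'); 
import json
for uv in((519,163),):
    print(topface(w,uv,r=24))
c,w=cloud('scene'); m=(w[...,2]>.044)&(w[...,2]<.054)&(abs(w[...,0]-.62)<.04)&(abs(w[...,1]+.335)<.04)&(c['color'].min(2)>110)
print(cv2.minAreaRect((w[m][:,:2]*1000).astype(np.float32)),np.median(w[m][:,2]))
E
python3 go.py  429.4 -198.8 75 17.4 429.4 -198.8 -12 17.4
```

```text
(np.float64(0.1022106448179703), ((574.9466552734375, -327.9814147949219), (21.945640563964844, 11.822114944458008), 45.84596252441406), 107)
((622.5872802734375, -337.36077880859375), (54.8816032409668, 53.50894546508789), 20.33722686767578) 0.04963230371682137
t9.55 p [ 626.6 -337.    76.1] yaw3.7 open0.89 F0 wf [ 0.7 -0.7  1.2]
[ 429.4 -198.8   75.    17.4] -> [ 150.8 -187.8   -1.3] [ 0.007  0.007 -0.239]
[ 429.4 -198.8  -12.    17.4] -> [ 151.3 -188.5   85.7] [ 0.007  0.007 -0.239]
```

>>> play_rows:
  xyz:
    - [25,-31,0]
    - [50,-61,0]
    - [74,-92,0]
    - [99,-123,0]
    - [124,-153,0]
    - [148,-184,0]
    - [148,-184,0]
    - [148,-184,20]
    - [148,-184,20]
    - [148,-184,20]
  rot:
    - [0,0,-0.04]
    - [0,0,-0.08]
    - [0,0,-0.12]
    - [0,0,-0.16]
    - [0,0,-0.2]
    - [0,0,-0.239]
    - [0,0,-0.239]
    - [0,0,-0.239]
    - [0,0,-0.239]
    - [0,0,-0.239]
  grip: [1,1,1,1,1,1,1,1,1,1]

```text
time_s: 10.8
eef_pos: [0.4307, -0.1993, 0.0501]
eef_rot: [0.0, 0.592, 0.806, 0.0]
wrist_force: [-0.3, 0.1, 0.8]
opening: 1.001
grasp_force: 0.0
```

```bash
python3 go.py  429.4 -198.8 -12 17.4
python3 - <<'E'
from h import *
c,w=cloud('top')
m=(w[...,2]>.035)&(w[...,2]<.054)&(abs(w[...,0]-.429)<.05)&(abs(w[...,1]+.2)<.05)&(c['color'].min(2)>90)
print(cv2.minAreaRect((w[m][:,:2]*1000).astype(np.float32)),m.sum())
E
```

```text
t10.80 p [ 430.7 -199.3   50.1] yaw17.4 open1.00 F0 wf [-0.3  0.1  0.8]
[ 429.4 -198.8  -12.    17.4] -> [ 0.9 -1.1 62.1] [0. 0. 0.]
((428.05096435546875, -194.11083984375), (49.948081970214844, 39.110389709472656), 16.061481475830078) 453
```

>>> play_rows:
  xyz:
    - [1,-1,25]
    - [1,-1,50]
    - [1,-1,61]
    - [1,-1,61]
    - [1,-1,61]
    - [1,-1,61]
    - [1,-1,61]
    - [1,-1,61]
    - [1,-1,61]
    - [1,-1,61]
  rot:
    - [0,0,0]
    - [0,0,0]
    - [0,0,0]
    - [0,0,0]
    - [0,0,0]
    - [0,0,0]
    - [0,0,0]
    - [0,0,0]
    - [0,0,0]
    - [0,0,0]
  grip: [1,1,1,1,0.45,0.45,0.45,0.45,0.45,0.45]

```text
time_s: 12.1
eef_pos: [0.4298, -0.1989, -0.0101]
eef_rot: [0.001, 0.592, 0.806, -0.0]
wrist_force: [0.3, 0.3, 6.3]
opening: 0.579
grasp_force: 62.5
```

```bash
python3 - <<'E'
import numpy as np
for n,o,t in(('S',(599.6,4.2),3.1),('B',(622.7,263.3),2.25),('R',(618.3,-269.),3.8)):
    t=np.radians(t)
    for y in(0,-35,-64): print(n,y,np.round([o[0]-np.sin(t)*y,o[1]+np.cos(t)*y],1))
E
python3 go.py 596.1 -59.7 60 3.1 596.1 -59.7 -8 3.1
```

```text
S 0 [599.6   4.2]
S -35 [601.5 -30.7]
S -64 [603.1 -59.7]
B 0 [622.7 263.3]
B -35 [624.1 228.3]
B -64 [625.2 199.3]
R 0 [ 618.3 -269. ]
R -35 [ 620.6 -303.9]
R -64 [ 622.5 -332.9]
t12.10 p [ 429.8 -198.9  -10.1] yaw17.4 open0.58 F62 wf [0.3 0.3 6.3]
[596.1 -59.7  60.    3.1] -> [ 82.9 200.4 -70. ] [0.002 0.002 0.25 ]
[596.1 -59.7  -8.    3.1] -> [ 83.  200.3  -2. ] [0.002 0.002 0.25 ]
```

>>> play_rows:
  xyz:
    - [0,0,-30]
    - [0,0,-60]
    - [0,0,-70]
    - [16,41,-70]
    - [32,83,-70]
    - [49,124,-70]
    - [65,166,-70]
    - [81,207,-70]
    - [81,207,-70]
    - [81,207,-70]
  rot:
    - [0,0,0]
    - [0,0,0]
    - [0,0,0]
    - [0,0,0.05]
    - [0,0,0.1]
    - [0,0,0.15]
    - [0,0,0.2]
    - [0,0,0.25]
    - [0,0,0.25]
    - [0,0,0.25]
  grip: [0.45,0.45,0.45,0.45,0.45,0.45,0.45,0.45,0.45,0.45]

```text
time_s: 13.35
eef_pos: [0.601, -0.0588, 0.0576]
eef_rot: [-0.001, 0.687, 0.726, -0.001]
wrist_force: [-0.3, -0.4, -1.1]
opening: 0.577
grasp_force: 62.6
```

```bash
python3 go.py 603.1 -59.7 -7 3.1
```

```text
t13.35 p [601.  -58.8  57.6] yaw3.1 open0.58 F63 wf [-0.3 -0.4 -1.1]
[603.1 -59.7  -7.    3.1] -> [-1.1  2.2 64.6] [-0.002 -0.     0.001]
```

>>> play_rows:
  xyz:
    - [0,1,25]
    - [0,1,50]
    - [0,1,62]
    - [0,1,66]
    - [0,1,66]
    - [0,1,66]
    - [0,1,66]
    - [0,1,66]
    - [0,1,30]
    - [0,1,-10]
  rot:
    - [0,0,0]
    - [0,0,0]
    - [0,0,0]
    - [0,0,0]
    - [0,0,0]
    - [0,0,0]
    - [0,0,0]
    - [0,0,0]
    - [0,0,0]
    - [0,0,0]
  grip: [0.45,0.45,0.45,0.45,0.45,0.9,0.9,0.9,0.9,0.9]

```text
time_s: 14.6
eef_pos: [0.6023, -0.0587, 0.0688]
eef_rot: [-0.001, 0.688, 0.726, -0.0]
wrist_force: [0.4, -0.7, 0.3]
opening: 0.896
grasp_force: 0.0
```

```bash
python3 go.py 429 -50 85 0 429 -50 0 0
python3 - <<'E'
from h import *
c,w=cloud('scene'); m=(w[...,2]>.038)&(w[...,2]<.052)&(abs(w[...,0]-.603)<.04)&(abs(w[...,1]+.06)<.04)&(c['color'].min(2)>110)
print(cv2.minAreaRect((w[m][:,:2]*1000).astype(np.float32)),np.median(w[m][:,2]))
E
```

```text
t14.60 p [602.3 -58.7  68.8] yaw3.1 open0.90 F0 wf [ 0.4 -0.7  0.3]
[429. -50.  85.   0.] -> [  18.  -172.6  -15.8] [-0.002 -0.001  0.054]
[429. -50.   0.   0.] -> [  18.  -172.5   69.2] [-0.002 -0.001  0.054]
((603.3497314453125, -61.91748809814453), (50.03077697753906, 47.491310119628906), 4.318838119506836) 0.04662615975249795
```

>>> play_rows:
  xyz:
    - [0,0,-20]
    - [4,-43,-20]
    - [9,-86,-20]
    - [13,-129,-20]
    - [18,-171,-20]
    - [18,-171,-20]
    - [18,-171,-20]
    - [18,-171,-20]
    - [18,-171,-20]
    - [18,-171,-20]
  rot:
    - [0,0,0]
    - [0,0,0.02]
    - [0,0,0.04]
    - [0,0,0.054]
    - [0,0,0.054]
    - [0,0,0.054]
    - [0,0,0.054]
    - [0,0,0.054]
    - [0,0,0.054]
    - [0,0,0.054]
  grip: [0.9,0.65,0.65,0.65,0.65,0.65,0.65,0.65,0.65,0.65]

```text
time_s: 15.9
eef_pos: [0.4317, -0.0502, 0.0887]
eef_rot: [-0.0, 0.707, 0.707, -0.0]
wrist_force: [0.4, -0.2, -1.1]
opening: 0.646
grasp_force: 0.0
```

```bash
python3 go.py 429 -50 2 0
python3 - <<'E'
from h import *
w=np.load('w0.npy'); 
s=w[240:280,355:390]; 
for a,b in((.045,.056),(.066,.085)):
    m=(s[...,2]>a)&(s[...,2]<b); print(np.median(s[m],0),s[m].min(0),s[m].max(0),m.sum())
c,w=cloud('scene'); m=(w[...,2]>.069)&(w[...,2]<.082)&(abs(w[...,0]-.429)<.03)&(abs(w[...,1]+.05)<.03)
print(cv2.minAreaRect((w[m][:,:2]*1000).astype(np.float32)),m.sum())
E
```

```text
t15.90 p [431.7 -50.2  88.7] yaw0.0 open0.65 F0 wf [ 0.4 -0.2 -1.1]
[429. -50.   2.   0.] -> [ 0.2 -2.7 86.7] [-0. -0.  0.]
[ 0.42711814 -0.04510965  0.05242093] [ 0.41227668 -0.06716956  0.04522253] [ 0.44398541 -0.03384203  0.05581398] 124
[ 0.42823898 -0.05028919  0.074887  ] [ 0.4190611  -0.05995395  0.07029251] [ 0.43897547 -0.039907    0.07772263] 113
((427.4004821777344, -51.61775207519531), (21.22346305847168, 16.62322998046875), 24.952056884765625) 79
```

>>> play_rows:
  xyz:
    - [0,-3,20]
    - [0,-3,45]
    - [0,-3,70]
    - [0,-3,87]
    - [0,-3,87]
    - [0,-3,87]
    - [0,-3,87]
    - [0,-3,87]
    - [0,-3,87]
    - [0,-3,87]
  rot:
    - [0,0,0]
    - [0,0,0]
    - [0,0,0]
    - [0,0,0]
    - [0,0,0]
    - [0,0,0]
    - [0,0,0]
    - [0,0,0]
    - [0,0,0]
    - [0,0,0]
  grip: [0.65,0.65,0.65,0.65,0.65,0.25,0.25,0.25,0.25,0.25]

```text
time_s: 17.2
eef_pos: [0.4293, -0.0505, 0.0027]
eef_rot: [0.001, 0.707, 0.707, 0.0]
wrist_force: [-0.9, -0.2, 6.7]
opening: 0.379
grasp_force: 59.5
```

```bash
python3 go.py  429 -50 100 0 622.7 255 100 2.2 622.7 255 5 2.2
```

```text
t17.20 p [429.3 -50.5   2.7] yaw0.0 open0.38 F60 wf [-0.9 -0.2  6.7]
[429. -50. 100.   0.] -> [  0.4  -0.1 -97.3] [0.002 0.001 0.   ]
[622.7 255.  100.    2.2] -> [305.4 193.6 -97.2] [ 0.002  0.001 -0.038]
[622.7 255.    5.    2.2] -> [305.5 193.4  -2.2] [ 0.002  0.001 -0.038]
```

>>> play_rows:
  xyz:
    - [0,0,-30]
    - [0,0,-65]
    - [0,50,-97]
    - [0,100,-97]
    - [55,145,-97]
    - [110,194,-97]
    - [165,194,-97]
    - [220,194,-97]
    - [275,194,-97]
    - [305,194,-97]
  rot:
    - [0,0,0]
    - [0,0,0]
    - [0,0,0]
    - [0,0,0]
    - [0,0,0]
    - [0,0,-0.02]
    - [0,0,-0.038]
    - [0,0,-0.038]
    - [0,0,-0.038]
    - [0,0,-0.038]
  grip: [0.25,0.25,0.25,0.25,0.25,0.25,0.25,0.25,0.25,0.25]

```text
time_s: 18.45
eef_pos: [0.6214, 0.258, 0.0983]
eef_rot: [-0.0, 0.693, 0.721, -0.0]
wrist_force: [-0.6, -0.0, -0.7]
opening: 0.381
grasp_force: 59.9
```

>>> play_rows:
  xyz:
    - [0,0,0]
    - [0,0,0]
    - [0,0,20]
    - [0,0,45]
    - [0,0,70]
    - [0,0,85]
    - [0,0,88]
    - [0,0,88]
    - [0,0,88]
    - [0,0,88]
  rot:
    - [0,0,0]
    - [0,0,0]
    - [0,0,0]
    - [0,0,0]
    - [0,0,0]
    - [0,0,0]
    - [0,0,0]
    - [0,0,0]
    - [0,0,0]
    - [0,0,0]
  grip: [0.25,0.25,0.25,0.25,0.25,0.25,0.25,0.25,0.25,0.25]

```text
time_s: 19.7
eef_pos: [0.6231, 0.2551, 0.0118]
eef_rot: [0.0, 0.694, 0.72, 0.001]
wrist_force: [0.2, 0.2, -0.9]
opening: 0.381
grasp_force: 59.9
```

```bash
python3 go.py  622.7 255 5.7 2.2
```

```text
t19.70 p [623.1 255.1  11.8] yaw2.2 open0.38 F60 wf [ 0.2  0.2 -0.9]
[622.7 255.    5.7   2.2] -> [-0.  -0.4  6.1] [ 0.002 -0.    -0.   ]
```

>>> play_rows:
  xyz:
    - [0,0,3]
    - [0,0,5]
    - [0,0,6]
    - [0,0,6]
    - [0,0,6]
    - [0,0,6]
    - [0,0,6]
    - [0,0,-10]
    - [0,0,-45]
    - [0,0,-85]
  rot:
    - [0,0,0]
    - [0,0,0]
    - [0,0,0]
    - [0,0,0]
    - [0,0,0]
    - [0,0,0]
    - [0,0,0]
    - [0,0,0]
    - [0,0,0]
    - [0,0,0]
  grip: [0.25,0.25,0.25,0.25,0.65,0.65,0.65,0.65,0.65,0.65]

```text
time_s: 20.95
eef_pos: [0.6222, 0.2548, 0.0972]
eef_rot: [-0.0, 0.694, 0.72, -0.0]
wrist_force: [0.8, -0.0, 0.5]
opening: 0.65
grasp_force: 0.0
```

```bash
python3 go.py  432.5 335 75 0 435.4 191.4 75 15.9
python3 - <<'E'
from h import *
c,w=cloud('scene'); m=(w[...,2]>.069)&(w[...,2]<.085)&(abs(w[...,0]-.623)<.03)&(abs(w[...,1]-.255)<.03)
print(cv2.minAreaRect((w[m][:,:2]*1000).astype(np.float32)),np.median(w[m][:,2]),m.sum())
E
```

```text
t20.95 p [622.2 254.8  97.2] yaw2.2 open0.65 F0 wf [ 0.8 -0.   0.5]
[432.5 335.   75.    0. ] -> [  87.4 -186.5   22.3] [-0.001  0.     0.038]
[435.4 191.4  75.   15.9] -> [ -56.2 -189.    22.3] [-0.001 -0.    -0.24 ]
((621.9736328125, 249.02490234375), (0.5478536486625671, 3.688436269760132), 31.717876434326172) 0.07960568655912725 3
```

>>> play_rows:
  xyz:
    - [-11,-38,0]
    - [-22,-76,0]
    - [-34,-114,0]
    - [-45,-152,0]
    - [-56,-188,0]
    - [-56,-188,20]
    - [-56,-188,45]
    - [-56,-188,45]
    - [-56,-188,45]
    - [-56,-188,45]
  rot:
    - [0,0,-0.05]
    - [0,0,-0.1]
    - [0,0,-0.15]
    - [0,0,-0.2]
    - [0,0,-0.24]
    - [0,0,-0.24]
    - [0,0,-0.24]
    - [0,0,-0.24]
    - [0,0,-0.24]
    - [0,0,-0.24]
  grip: [0.65,0.65,0.65,0.9,1,1,1,1,1,1]

```text
time_s: 22.25
eef_pos: [0.4377, 0.1919, 0.052]
eef_rot: [0.001, 0.602, 0.798, 0.001]
wrist_force: [-0.3, -0.2, 0.4]
opening: 1.0
grasp_force: 0.0
```

```bash
python3 go.py  435.4 191.4 -11 15.9
python3 - <<'E'
from h import *
c,w=cloud('scene')
for h0,h1 in((.066,.085),(.045,.06)):
  m=(w[...,2]>h0)&(w[...,2]<h1)&(abs(w[...,0]-.623)<.04)&(abs(w[...,1]-.255)<.04)
  print(cv2.minAreaRect((w[m][:,:2]*1000).astype(np.float32)),np.percentile(w[m][:,2],90),m.sum())
cv2.imwrite('pics/g6.png',c['color'][120:440,60:520,::-1])
E
```

```text
t22.25 p [437.7 191.9  52. ] yaw15.9 open1.00 F0 wf [-0.3 -0.2  0.4]
[435.4 191.4 -11.   15.9] -> [ 0.1 -2.5 63. ] [0.002 0.    0.001]
((622.0372314453125, 252.2463836669922), (20.58034324645996, 20.647586822509766), 66.33293151855469) 0.0807705147407907 145
((623.801513671875, 251.9668731689453), (33.77841567993164, 29.157278060913086), 87.03570556640625) 0.05913754111747902 148
```

View pics/g6.png

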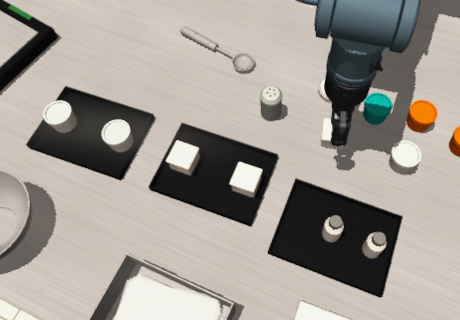

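The bottle, one square tub and one round tub stand upright in their trays (crop (333,228), (183,157) and (58,116)). The shaker at (271,102) is undisturbed. Next is square A.

>>> play_rows:
  xyz:
    - [0,-2,25]
    - [0,-2,50]
    - [0,-2,62]
    - [0,-2,62]
    - [0,-2,62]
    - [0,-2,62]
    - [0,-2,62]
    - [0,-2,62]
    - [0,-2,62]
    - [0,-2,62]
  rot:
    - [0,0,0]
    - [0,0,0]
    - [0,0,0]
    - [0,0,0]
    - [0,0,0]
    - [0,0,0]
    - [0,0,0]
    - [0,0,0]
    - [0,0,0]
    - [0,0,0]
  grip: [1,1,1,1,0.45,0.45,0.45,0.45,0.45,0.45]

```text
time_s: 23.55
eef_pos: [0.4358, 0.1914, -0.0102]
eef_rot: [0.001, 0.602, 0.798, 0.001]
wrist_force: [-0.3, 0.5, 7.7]
opening: 0.581
grasp_force: 62.5
```

```bash
python3 go.py 599.6 5 60 3.1
```

```text
t23.55 p [435.8 191.4 -10.2] yaw15.9 open0.58 F62 wf [-0.3  0.5  7.7]
[599.6   5.   60.    3.1] -> [-224.2  106.5  -69.9] [ 0.002 -0.     0.224]
```

>>> play_rows:
  xyz:
    - [0,0,-30]
    - [0,0,-60]
    - [-30,15,-70]
    - [-75,36,-70]
    - [-120,57,-70]
    - [-165,78,-70]
    - [-210,100,-70]
    - [-224,106,-70]
    - [-224,106,-70]
    - [-224,106,-70]
  rot:
    - [0,0,0]
    - [0,0,0]
    - [0,0,0.04]
    - [0,0,0.08]
    - [0,0,0.12]
    - [0,0,0.16]
    - [0,0,0.2]
    - [0,0,0.224]
    - [0,0,0.224]
    - [0,0,0.224]
  grip: [0.45,0.45,0.45,0.45,0.45,0.45,0.45,0.45,0.45,0.45]

```text
time_s: 24.8
eef_pos: [0.5967, 0.0061, 0.0583]
eef_rot: [-0.001, 0.687, 0.726, -0.0]
wrist_force: [-0.1, 0.6, -1.3]
opening: 0.577
grasp_force: 62.5
```

```bash
python3 go.py 599.6 5 -7 3.1
```

```text
t24.80 p [596.7   6.1  58.3] yaw3.2 open0.58 F63 wf [-0.1  0.6 -1.3]
[599.6   5.   -7.    3.1] -> [-1.3  2.9 65.3] [-0.002 -0.001  0.001]
```

>>> play_rows:
  xyz:
    - [0,1,25]
    - [0,1,50]
    - [0,1,62]
    - [0,1,66]
    - [0,1,66]
    - [0,1,66]
    - [0,1,66]
    - [0,1,66]
    - [0,1,30]
    - [0,1,-15]
  rot:
    - [0,0,0]
    - [0,0,0]
    - [0,0,0]
    - [0,0,0]
    - [0,0,0]
    - [0,0,0]
    - [0,0,0]
    - [0,0,0]
    - [0,0,0]
    - [0,0,0]
  grip: [0.45,0.45,0.45,0.45,0.45,0.9,0.9,0.9,0.9,0.9]

```text
time_s: 26.05
eef_pos: [0.598, 0.005, 0.0735]
eef_rot: [-0.001, 0.688, 0.726, -0.001]
wrist_force: [-0.2, -1.0, 0.7]
opening: 0.901
grasp_force: 0.0
```

```bash
python3 go.py 433.5 335 75 0
python3 - <<'E'
from h import *
c,w=cloud('scene')
for n,x,y,h in(('s',.6,.005,.045),('rA',.433,.335,.046)):
  m=(abs(w[...,2]-h)<.007)&(abs(w[...,0]-x)<.04)&(abs(w[...,1]-y)<.04)&(c['color'].min(2)>110)
  print(n,cv2.minAreaRect((w[m][:,:2]*1000).astype(np.float32)),np.median(w[m][:,2]))
E
```

```text
t26.05 p [598.    5.   73.5] yaw3.1 open0.90 F0 wf [-0.2 -1.   0.7]
[433.5 335.   75.    0. ] -> [ 338.3 -146.5   -0.8] [-0.003 -0.001  0.054]
s ((598.1438598632812, 9.817283630371094), (59.9407844543457, 45.68648910522461), 33.52340316772461) 0.04661060408895734
rA ((431.4706115722656, 331.01312255859375), (56.609779357910156, 54.26913833618164), 11.80141544342041) 0.04562069089547771
```

>>> play_rows:
  xyz:
    - [48,-21,-5]
    - [96,-42,-5]
    - [144,-63,-5]
    - [192,-83,-5]
    - [240,-104,-5]
    - [288,-125,-5]
    - [338,-147,-5]
    - [338,-147,5]
    - [338,-147,20]
    - [338,-147,20]
  rot:
    - [0,0,0.02]
    - [0,0,0.054]
    - [0,0,0.054]
    - [0,0,0.054]
    - [0,0,0.054]
    - [0,0,0.054]
    - [0,0,0.054]
    - [0,0,0.054]
    - [0,0,0.054]
    - [0,0,0.054]
  grip: [1,1,1,1,1,1,1,1,1,1]

```text
time_s: 27.35
eef_pos: [0.4334, 0.3327, 0.0519]
eef_rot: [-0.001, 0.708, 0.707, -0.002]
wrist_force: [0.2, 0.1, 0.6]
opening: 1.003
grasp_force: 0.0
```

```bash
python3 go.py 433 334 -10 0
```

```text
t27.35 p [433.4 332.7  51.9] yaw-0.1 open1.00 F0 wf [0.2 0.1 0.6]
[433. 334. -10.   0.] -> [ 1.4 -0.2 61.9] [-0.003  0.002 -0.002]
```

>>> play_rows:
  xyz:
    - [0,0,25]
    - [0,0,50]
    - [0,0,62]
    - [0,0,62]
    - [0,0,62]
    - [0,0,62]
    - [0,0,62]
    - [0,0,62]
    - [0,0,62]
    - [0,0,62]
  rot:
    - [0,0,0]
    - [0,0,0]
    - [0,0,0]
    - [0,0,0]
    - [0,0,0]
    - [0,0,0]
    - [0,0,0]
    - [0,0,0]
    - [0,0,0]
    - [0,0,0]
  grip: [1,1,1,1,0.5,0.5,0.5,0.5,0.5,0.5]

```text
time_s: 28.6
eef_pos: [0.4353, 0.335, -0.0068]
eef_rot: [0.0, 0.707, 0.707, 0.001]
wrist_force: [0.0, -0.7, 6.8]
opening: 0.644
grasp_force: 63.3
```

```bash
python3 go.py 618.3 -269 90 3.7
```

```text
t28.60 p [435.3 335.   -6.8] yaw0.0 open0.64 F63 wf [ 0.  -0.7  6.8]
[ 618.3 -269.    90.     3.7] -> [-604.   183.1  -97. ] [ 0.002 -0.001 -0.064]
```

>>> play_rows:
  xyz:
    - [0,0,-35]
    - [0,0,-75]
    - [0,10,-100]
    - [-40,30,-100]
    - [-90,50,-100]
    - [-140,70,-100]
    - [-190,90,-100]
    - [-240,110,-100]
    - [-290,125,-100]
    - [-320,135,-100]
  rot:
    - [0,0,0]
    - [0,0,0]
    - [0,0,0]
    - [0,0,0]
    - [0,0,0]
    - [0,0,0]
    - [0,0,0]
    - [0,0,0]
    - [0,0,0]
    - [0,0,0]
  grip: [0.5,0.5,0.5,0.5,0.5,0.5,0.5,0.5,0.5,0.5]

```text
time_s: 29.85
eef_pos: [0.5696, 0.012, 0.0919]
eef_rot: [0.0, 0.708, 0.706, 0.0]
wrist_force: [0.6, 0.5, -1.2]
opening: 0.64
grasp_force: 63.7
```

>>> play_rows:
  xyz:
    - [-45,8,0]
    - [-92,16,0]
    - [-140,24,0]
    - [-188,32,0]
    - [-236,40,0]
    - [-270,46,0]
    - [-284,48,0]
    - [-284,48,0]
    - [-284,48,20]
    - [-284,48,20]
  rot:
    - [0,0,-0.02]
    - [0,0,-0.04]
    - [0,0,-0.064]
    - [0,0,-0.064]
    - [0,0,-0.064]
    - [0,0,-0.064]
    - [0,0,-0.064]
    - [0,0,-0.064]
    - [0,0,-0.064]
    - [0,0,-0.064]
  grip: [0.5,0.5,0.5,0.5,0.5,0.5,0.5,0.5,0.5,0.5]

```text
time_s: 31.1
eef_pos: [0.6153, -0.2667, 0.0686]
eef_rot: [-0.003, 0.684, 0.73, -0.0]
wrist_force: [-0.6, -0.0, -1.4]
opening: 0.636
grasp_force: 63.7
```

```bash
python3 go.py 618.3 -269 -3.8 3.7
```

```text
t31.10 p [ 615.3 -266.7   68.6] yaw3.8 open0.64 F64 wf [-0.6 -0.  -1.4]
[ 618.3 -269.    -3.8    3.7] -> [-2.7  3.2 72.4] [-0.004 -0.004  0.001]
```

>>> play_rows:
  xyz:
    - [0,1,25]
    - [0,1,50]
    - [0,1,66]
    - [0,1,72]
    - [0,1,72]
    - [0,1,72]
    - [0,1,72]
    - [0,1,72]
    - [0,1,72]
    - [0,1,72]
  rot:
    - [0,0,0]
    - [0,0,0]
    - [0,0,0]
    - [0,0,0]
    - [0,0,0]
    - [0,0,0]
    - [0,0,0]
    - [0,0,0]
    - [0,0,0]
    - [0,0,0]
  grip: [0.5,0.5,0.5,0.5,0.5,0.5,0.5,0.5,0.5,0.5]

```text
time_s: 32.35
eef_pos: [0.6181, -0.2694, -0.0002]
eef_rot: [0.0, 0.684, 0.729, 0.0]
wrist_force: [-0.4, 0.6, -0.5]
opening: 0.641
grasp_force: 63.7
```

Still about 3 mm up with no contact, so I'll lower a little further, then release and retreat.

>>> play_rows:
  xyz:
    - [0,0,2]
    - [0,0,4]
    - [0,0,4]
    - [0,0,4]
    - [0,0,4]
    - [0,0,4]
    - [0,0,4]
    - [0,0,-20]
    - [0,0,-60]
    - [0,0,-100]
  rot:
    - [0,0,0]
    - [0,0,0]
    - [0,0,0]
    - [0,0,0]
    - [0,0,0]
    - [0,0,0]
    - [0,0,0]
    - [0,0,0]
    - [0,0,0]
    - [0,0,0]
  grip: [0.5,0.5,0.5,0.5,0.9,0.9,0.9,0.9,0.9,0.9]

```text
time_s: 33.6
eef_pos: [0.6185, -0.2696, 0.1027]
eef_rot: [0.001, 0.684, 0.729, 0.0]
wrist_force: [0.5, -1.4, -0.5]
opening: 0.901
grasp_force: 0.0
```

>>> play_rows:
  xyz:
    - [0,-40,-30]
    - [0,-80,-60]
    - [0,-120,-90]
    - [0,-160,-120]
    - [0,-200,-140]
    - [0,-200,-140]
    - [0,-200,-140]
    - [0,-200,-140]
    - [0,-200,-140]
    - [0,-200,-140]
  rot:
    - [0,0,0]
    - [0,0,0]
    - [0,0,0]
    - [0,0,0]
    - [0,0,0]
    - [0,0,0]
    - [0,0,0]
    - [0,0,0]
    - [0,0,0]
    - [0,0,0]
  grip: [0.9,0.9,0.9,0.9,0.9,0.9,0.9,0.9,0.9,0.9]

```text
time_s: 34.85
eef_pos: [0.4187, -0.2819, 0.2392]
eef_rot: [-0.001, 0.684, 0.73, 0.0]
wrist_force: [0.6, 0.3, 0.5]
opening: 0.899
grasp_force: 0.0
```

Run:
```python
from h import *
c,w=cloud('scene')
tr=dict(R=(618.3,-269,3.8),S=(599.6,4.2,3.1),B=(622.7,263.3,2.25))
for n,x,y,h,t in(('rA',.618,-.269,.049,'R'),('rB',.622,-.336,.049,'R'),('sA',.6,.006,.045,'S'),('sB',.603,-.061,.045,'S'),('bot',.622,.253,.078,'B'),('shaker',.427,.049,.078,'S')):
  m=(abs(w[...,2]-h)<.007)&(abs(w[...,0]-x)<.033)&(abs(w[...,1]-y)<.033)&(c['color'].min(2)>60); p=w[m]
  R=cv2.minAreaRect((p[:,:2]*1000).astype(np.float32)); A=np.c_[p[:,:2],np.ones(len(p))]; k=np.linalg.lstsq(A,p[:,2],rcond=None)[0]
  o=tr[t]; a=np.radians(o[2]); d=np.array(R[0])-o[:2]
  print(n,np.round(R[0],1),np.round(R[1],1),'z%.4f'%np.median(p[:,2]),'tilt%.3f'%np.hypot(*k[:2]),'in tray',(np.array([[np.cos(a),np.sin(a)],[-np.sin(a),np.cos(a)]])@d).round(1))
cv2.imwrite('pics/end.png',c['color'][:,:,::-1])
```

```text
rA [ 617.9 -271. ] [55.7 54.9] z0.0496 tilt0.031 in tray [-0.6 -2. ]
rB [ 623.3 -336.3] [55.6 55.2] z0.0494 tilt0.025 in tray [  0.5 -67.5]
sA [599.2   3.8] [49.3 50. ] z0.0464 tilt0.015 in tray [-0.4 -0.4]
sB [602.7 -62.2] [50.2 50.3] z0.0465 tilt0.015 in tray [ -0.5 -66.4]
bot [621.8 251.7] [20.9 20.4] z0.0786 tilt0.072 in tray [ -1.3 -11.6]
shaker [427.7  49. ] [38.6 41.4] z0.0787 tilt0.132 in tray [-169.2   54. ]
```

View pics/end.png

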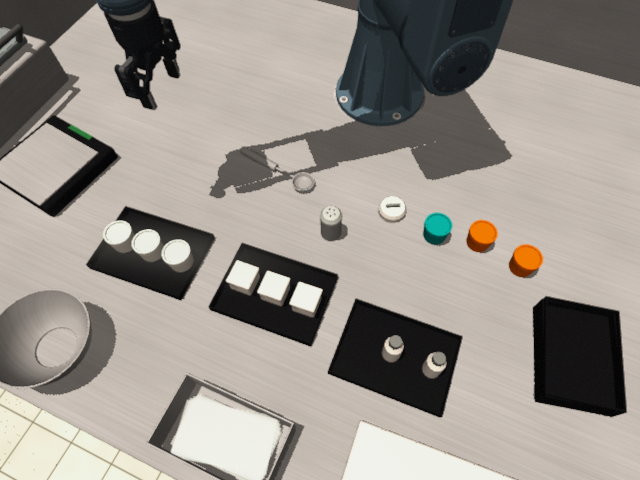

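All five stand upright in the right trays: rounds at (118,236) and (147,245), squares at (242,277) and (274,288), bottle at (393,348). The shaker at (331,223) has not moved, and the arm is clear of everything.

```bash
python3 -c "from bench import ctrl;print(ctrl.hand_in())"
```

```text
the job is handed in; nothing more can be done
None
```

I put both round tubs, both square tubs and the bottle upright in their own trays, left the salt shaker where it was, and handed the job in at about 35 s; the hand-in returned no verdict. My first grip closed on a round tub's lid and briefly tilted it, because the true fingertips sit about 35 mm higher than the reported tool position implies.

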